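# Load the curing bed in the glass studio

## Task

Slide the lamp carriage right back against its end stop and pull the drawer out to its stop, then take every glass bar out of the drawer and lay each one squarely inside the painted outline of its own colour. When all are laid, push the drawer fully shut and slide the lamp carriage so that its yellow pointer stands level with the red mark, with the bars still in their outlines; leave everything else on the bench alone.

Things in the scene. Friction and masses are not known exactly. Their poses are not given: they have to be found in the camera images.
- drawer (a joint): the cabinet's drawer: 0 = shut, grows to 0.190 m at its stop, pulled out along the cabinet's -x. Slides with about 2 N of friction; stays where left
- drawer_handle (a point): middle of the drawer's horizontal brass bar handle (12 mm thick, 110 mm long along y, carried by a post at each end), 50 mm clear out from the drawer front, 58 mm above the table; axes as the cabinet's; free space around the bar: 44 mm behind it
- cabinet: low dark wood cabinet, 250 x 250 x 85 mm, fixed, grey-green drawer front; origin: at table height under the middle of its front face; its front faces its own -x. Drawer inside: 190 mm (x) by 210 mm (y), when open entirely in front of the cabinet; inner floor 15 mm above the table, side walls only 12 mm above that floor, back wall 40 mm, front panel reaches 81 mm above the table
- lamp (a joint): lamp carriage on the bed's rails: 0 = parked against the dark end stop at the bed's -y end, grows towards the bed's +y, up to 0.290 m. About 3 N of friction; stays where left
- lamp_handle (a point): middle of the black grip on top of the blue lamp carriage: grip 18 mm thick along the slide (y), 90 mm long in x, 28 mm tall, its top 12 mm above this point, which is 108 mm above the table; axes as the bed's. The carriage is a bridge 60 mm wide (along the slide) and 250 mm across, clear height beneath it 47 mm above the bed, top of the bridge 65 mm above the bed
- pointer (a point): tip of the yellow pointer on the +x side of the lamp carriage, level with the carriage's middle
- mark: small red clip (5 mm wide) on the white scale at the bed's +x edge: the mark where the pointer must stand; position along the bed's y varies; axes as the bed's
- bed: aluminium curing bed, 320 (x) x 400 (y) mm, top surface 15 mm above the table, fixed; origin: centre of its underside. Steel rails 12 mm high run along y at x = -118 and +118 mm; four coloured outlines are painted between them
- bar_blue: blue cast-glass bar 70 (x) x 34 (y) x 30 (z) mm with dark metal ends, 170 g; origin: its centre. Starts lying flat in the drawer (it starts about 40 mm open), roughly lengthwise along the drawer's x; may be absent (2 to 4 of the bars are there)
- bar_amber: amber cast-glass bar 70 (x) x 34 (y) x 30 (z) mm with dark metal ends, 170 g; origin: its centre. Starts lying flat in the drawer (it starts about 40 mm open), roughly lengthwise along the drawer's x; may be absent (2 to 4 of the bars are there)
- bar_red: red cast-glass bar 70 (x) x 34 (y) x 30 (z) mm with dark metal ends, 170 g; origin: its centre. Starts lying flat in the drawer (it starts about 40 mm open), roughly lengthwise along the drawer's x; may be absent (2 to 4 of the bars are there)
- bar_green: green cast-glass bar 70 (x) x 34 (y) x 30 (z) mm with dark metal ends, 170 g; origin: its centre. Starts lying flat in the drawer (it starts about 40 mm open), roughly lengthwise along the drawer's x; may be absent (2 to 4 of the bars are there)
- bay_blue: outline painted in blue on the bed, 64 (x) x 100 (y) mm, no height; origin: its centre, on the bed's top surface. The bar lies in it lengthwise along y
- bay_amber: outline painted in amber on the bed, 64 (x) x 100 (y) mm, no height; origin: its centre, on the bed's top surface. The bar lies in it lengthwise along y
- bay_red: outline painted in red on the bed, 64 (x) x 100 (y) mm, no height; origin: its centre, on the bed's top surface. The bar lies in it lengthwise along y
- bay_green: outline painted in green on the bed, 64 (x) x 100 (y) mm, no height; origin: its centre, on the bed's top surface. The bar lies in it lengthwise along y
- bottle: clear plastic bottle 66 mm thick, 190 mm tall; not part of the job, leave it alone
- jar: screw jar 70 mm thick, 90 mm tall; not part of the job, leave it alone
- brush: hand brush lying flat; not part of the job, leave it alone
- marker: red marker 14 mm thick, 130 mm long, lying; not part of the job, leave it alone
- pad: blue scrubbing pad 90 x 60 x 30 mm; not part of the job, leave it alone
- tin: small steel tin left of the cabinet, 60 mm thick, 50 mm tall; not part of the job, leave it alone
- tape: roll of copper foil tape 70 mm across, 20 mm high; not part of the job, leave it alone

How it is judged:
On the way, in this order (a step that is already met when the one before it is completed fails the run):
1. the lamp carriage is against its end stop and the drawer is out at its stop (value of joint lamp below 0.008 m and value of joint drawer above 0.18 m), for 0.2 s.
2. every bar present lies inside the outline of its colour, released (x of bar_blue in the frame of bay_blue between -0.018 and 0.018 m and y of bar_blue in the frame of bay_blue between -0.018 and 0.018 m and z of bar_blue in the frame of bay_blue below 0.023 m and angle between the x axis of bar_blue and the y axis of bay_blue, either way round below 0.35 rad and contact force between the fingers and bar_blue below 0.1 N and x of bar_amber in the frame of bay_amber between -0.018 and 0.018 m and y of bar_amber in the frame of bay_amber between -0.018 and 0.018 m and z of bar_amber in the frame of bay_amber below 0.023 m and angle between the x axis of bar_amber and the y axis of bay_amber, either way round below 0.35 rad and contact force between the fingers and bar_amber below 0.1 N and x of bar_red in the frame of bay_red between -0.018 and 0.018 m and y of bar_red in the frame of bay_red between -0.018 and 0.018 m and z of bar_red in the frame of bay_red below 0.023 m and angle between the x axis of bar_red and the y axis of bay_red, either way round below 0.35 rad and contact force between the fingers and bar_red below 0.1 N and x of bar_green in the frame of bay_green between -0.018 and 0.018 m and y of bar_green in the frame of bay_green between -0.018 and 0.018 m and z of bar_green in the frame of bay_green below 0.023 m and angle between the x axis of bar_green and the y axis of bay_green, either way round below 0.35 rad and contact force between the fingers and bar_green below 0.1 N), for 0.2 s.
At the end, for the whole second after the job is handed in: every bar present rests inside the outline of its colour (centre within 18 mm of the outline's centre each way, long side within 0.35 rad of the outline's), the drawer is shut to within 8 mm, and the pointer is within 7 mm of the red mark along the slide, all at rest (all of step 2 and value of joint drawer below 0.008 m and y of pointer in the frame of mark between -0.007 and 0.007 m and velocity of joint lamp between -0.01 and 0.01 m/s and linear speed of each of bar_blue, bar_amber, bar_red, bar_green below 0.02 m/s); the robot touches nothing.
It fails at once if a bystander is pushed more than 5 cm from its place (distance of any of bottle, jar, brush, marker, pad, tin, tape from where it was at the start of the episode above 0.05 m).
Of bar_blue, bar_amber, bar_red, bar_green only 2 to 4 are there at a start; the rules pass over those that are not, and their reading is None.
At some moment in a run one of bar_blue, bar_amber, bar_red, bar_green may be knocked a few centimetres aside while the robot is not near it.
Once in a run the grip may slacken for a moment while it holds something.
It also fails if it takes over 210 s, if anything falls off the work surface, if the arm or the gripper's body presses on something with over 40 N, if the wrist force passes 120 N, or if a joint passes its speed limit or range.

## Robot

A 6-joint arm with a two-finger parallel gripper is mounted at the origin on the work surface. World frame = base frame: x ahead of the robot, y to its left, z up, the work surface at z = 0. Lengths are in m, angles in rad, forces in N, time in s.
With the tool pointing down it reaches from about 0.425 to 0.95 m from the base axis. Payload 14.7 kg.
Tool frame: the origin (TCP) lies at the very end of the fingers, on their centre line; the grasp point (between the pads) lies 19 mm behind it (hold_point_z is the distance from the TCP to the grasp point, in m); z points along the fingers, y is the line along which they close (so a half turn about z gives the same grasp; the last joint's range is limited). The gripper opens to 85 mm and grips with 20 to 120 N. Pads are 22 mm wide; open, the fingers measure 114 mm over their backs; the gripper's body (76 mm by 85 mm) begins 54 mm behind the grasp point. The pads swing forward as they close: fully open they stand 13 mm farther back than shut.
Start: joints at [1.255, 0.48, 1.596, -0, 1.065, -0.047], TCP at [0.173, 0.627, 0.231] pointing down, gripper open.
Joint ranges: [-2.75, 2.75], [-0.82, 2.05], [0.23, 2.67], [-1.56, 4.7], [0.09, 2.69], [-2.92, 2.92]. Speed limits (rad/s): [1.89, 1.89, 2.39, 3.01, 3.01, 3.01].

## Interface

Orientations are given as a unit quaternion [w, x, y, z].
In Python, from bench import * gives the robot as it stands. Calls block until the motion is done:
- move_ptp(position, orientation): joint-space move of the TCP to a pose.
- move_linear(position, rot=None, vel=0.15): straight line of the TCP; rot=None keeps the orientation; vel is the mean speed in m/s.
- set_joints(angles): joint-space move.
- grip(opening): opening from 0.0 (shut) to 1.0 (fully open); the grip force is fixed at half the most; returns when the fingers have stopped.
- hold(seconds).
- inverse_kinematics(position, orientation): joint angles nearest the present ones, or None.
- read_state(): the state.
- read_camera(name): name is "scene" or "top" or "wrist"; returns a dict with "img" (400x640x3 uint8, blue, green, red), "K" (3x3 intrinsics, pixels), "camera_from_world" (4x4, takes a point from world to camera coordinates). Camera axes: x right, y down, z forward; pixel columns grow to the right and rows downward; lengths in m; the calibration is good to about 2 mm. A picture is of the moment at which its call begins. There is no depth.
A pose or a line that the arm cannot do raises Unreachable and nothing moves.
- sign_off(): hands the job in; it is judged then, once.
Trained networks look in a picture, given as the dict that the camera call returned (one of the last four; its "shot" number tells which), for a name from the list of things; names that differ only in an ending like _2 or _b are one class to them, and where a whole thing is asked for, a point or a joint stands for the part that bears it (a point fixed in the world has none). Each returns a list of dicts, best first, with "confidence" (0 to 1); they miss things now and then, are a little off and sometimes report something else, mostly with a low value. They report only what shows in the picture. A call takes as long as a camera call.
- search_frame(name, picture): "extent" ([left, top, right, bottom] as shares, 0 to 1, of the picture: columns of its width, rows of its height, round what is visible of it).
The state is a dict: "time_s": time; "q": joint angles; "joint_vel": joint speeds; "joint_efforts": joint torques, N m; "position": TCP position; "orientation": TCP orientation; "force": force on the tool from outside, world axes, zero at the start; "torque": the same for the moment, N m; "opening": opening from 0.0 (shut) to 1.0 (fully open); "finger_force": force on a finger pad.
Only numpy, scipy, OpenCV 4.12 (cv2) and the standard library are available. Lean on these libraries where they do the work, as an engineer would, in place of code of your own. Each camera call takes 0.05 s, during which the arm holds its last target. There are 200 camera calls.

## Working session

There is one attempt and no reset: what is moved stays moved. The work goes in short steps, each a Python script; the robot and the scene stay as the last script left them, time stands still between calls to the robot, and variables do not carry over. Pictures are saved under pics/ and viewed, at most 14 in all, crops included, and the job is handed in when it is done.

```bash
mkdir -p pics; ls
python3 - <<'E'
from bench import *
import cv2
for n in ["scene","top"]:
    p=read_camera(n); cv2.imwrite(f"pics/{n}0.png",p["img"])
    print(n,p["K"].tolist() if hasattr(p["K"],'tolist') else p["K"]); print(p["camera_from_world"])
s=read_state(); print(s["time_s"],s["position"],s["orientation"],s["opening"],s["force"])
E
```

```text
bench.py
pics
scene [[502.4264319217992, 0.0, 314.8128781021665], [0.0, 502.4264319217992, 196.98677245657106], [0.0, 0.0, 1.0]]
[[ 0.26132821  0.9652448   0.00316964 -0.13487303]
 [ 0.59335598 -0.15805209 -0.78927069 -0.23869109]
 [-0.76133846  0.20813942 -0.61403724  1.89607789]
 [ 0.          0.          0.          1.        ]]
top [[368.96624652558467, 0.0, 320.4137762674676], [0.0, 368.96624652558467, 205.3360022394855], [0.0, 0.0, 1.0]]
[[ 6.78339315e-04 -9.99999653e-01  4.83746341e-04 -2.89330969e-02]
 [-9.83862209e-01 -7.53947573e-04 -1.78926198e-01  5.36191100e-01]
 [ 1.78926501e-01 -3.54567069e-04 -9.83862379e-01  1.06754523e+00]
 [ 0.00000000e+00  0.00000000e+00  0.00000000e+00  1.00000000e+00]]
0.1 [0.17248846 0.62633835 0.2307446 ] [-8.87869211e-05  1.33978087e-01  9.90984154e-01 -5.19929855e-04] 0.9982648709992908 [-0.03077959 -0.09040008  0.9264416 ]
```

View pics/top0.png

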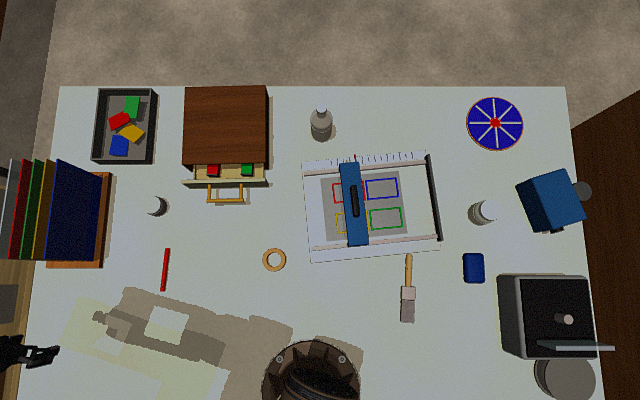

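View pics/scene0.png

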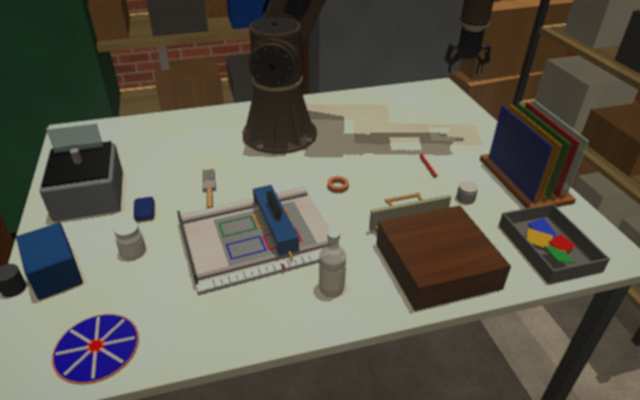

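```bash
cat > h.py <<'E'
from bench import *
import numpy as np, cv2
from scipy.spatial.transform import Rotation as R
def proj(p,X):
    T=np.array(p["camera_from_world"]);K=np.array(p["K"])
    c=T[:3,:3]@np.array(X)+T[:3,3]; u=K@c; return u[:2]/u[2]
def ray(p,uv):
    T=np.array(p["camera_from_world"]);K=np.array(p["K"])
    d=T[:3,:3].T@np.linalg.solve(K,[uv[0],uv[1],1.]); o=-T[:3,:3].T@T[:3,3]; return o,d/np.linalg.norm(d)
def at_z(p,uv,z):
    o,d=ray(p,uv); return o+d*(z-o[2])/d[2]
def tri(*pu):
    A=np.zeros((3,3));b=np.zeros(3)
    for p,uv in pu:
        o,d=ray(p,uv);M=np.eye(3)-np.outer(d,d);A+=M;b+=M@o
    X=np.linalg.solve(A,b)
    return X,[float(np.linalg.norm(proj(p,X)-uv)) for p,uv in pu]
def find(name,p,k=1):
    r=search_frame(name,p)[:k]
    return [(np.array(x["extent"])*[640,400,640,400],x["confidence"]) for x in r]
def down(yaw):  # tool pointing down, tool y (closing line) at angle yaw from world x
    c,s=np.cos(yaw),np.sin(yaw)
    y=np.array([c,s,0]);z=np.array([0,0,-1.]);x=np.cross(y,z)
    q=R.from_matrix(np.c_[x,y,z]).as_quat(); return [q[3],q[0],q[1],q[2]]
E
python3 - <<'E'
from h import *
np.set_printoptions(precision=1,suppress=True)
pt=read_camera("top");ps=read_camera("scene")
for n in ["drawer_handle","cabinet","lamp_handle","pointer","mark","bed","bar_blue","bar_amber","bar_red","bar_green","bay_blue","bay_amber","bay_red","bay_green","bottle","jar","brush","tin","marker","pad","tape"]:
    a=find(n,pt,2);b=find(n,ps,2)
    print(n,"T",*[(x[0].round().astype(int).tolist(),round(x[1],2)) for x in a],"S",*[(x[0].round().astype(int).tolist(),round(x[1],2)) for x in b])
E
```

```text
drawer_handle T ([181, 160, 265, 204], 0.92) ([264, 248, 284, 270], 0.73) S
cabinet T ([180, 85, 268, 202], 0.9) ([208, 164, 223, 181], 0.59) S ([368, 193, 511, 309], 0.81)
lamp_handle T ([338, 163, 371, 248], 0.78) S ([250, 185, 298, 253], 0.9)
pointer T ([339, 160, 371, 246], 0.61) S ([253, 184, 302, 258], 0.96)
mark T ([339, 164, 369, 246], 0.67) ([305, 153, 447, 261], 0.43) S
bed T ([304, 151, 444, 261], 0.65) S ([176, 185, 325, 297], 0.77)
bar_blue T ([307, 101, 334, 143], 0.59) S ([369, 194, 453, 229], 0.23)
bar_amber T S ([113, 218, 145, 259], 0.26)
bar_red T ([206, 163, 226, 181], 0.65) S ([253, 186, 298, 256], 0.48)
bar_green T ([158, 245, 170, 291], 0.58) ([243, 164, 252, 178], 0.54) S
bay_blue T ([383, 177, 394, 185], 0.44) ([404, 251, 417, 320], 0.21) S ([227, 236, 263, 255], 0.54)
bay_amber T ([335, 211, 368, 233], 0.62) ([162, 247, 168, 292], 0.32) S ([201, 169, 215, 206], 0.7)
bay_red T ([334, 183, 366, 204], 0.61) ([372, 212, 404, 230], 0.58) S
bay_green T ([370, 208, 405, 230], 0.64) ([339, 164, 369, 244], 0.3) S
bottle T ([310, 104, 333, 141], 0.87) S ([318, 229, 347, 299], 0.87)
jar T ([466, 203, 501, 225], 0.84) S ([115, 218, 148, 258], 0.77)
brush T ([404, 255, 416, 323], 0.76) ([365, 176, 396, 202], 0.64) S ([204, 170, 217, 209], 0.91) ([177, 188, 324, 293], 0.73)
tin T ([143, 194, 167, 219], 0.74) S ([457, 176, 475, 206], 0.64)
marker T ([161, 245, 169, 291], 0.74) ([367, 176, 396, 200], 0.32) S
pad T ([465, 252, 486, 285], 0.9) ([261, 250, 283, 273], 0.53) S ([135, 197, 154, 220], 0.77)
tape T ([262, 250, 284, 270], 0.49) S ([327, 178, 350, 194], 0.82)
```

Top view: cabinet front at row ~185, handle at (225,200), red and green bars showing at (214,170) and (247,170). Carriage grip is at (355,202), dark end stop at (433,197), red mark near (355,157).

Run:
```python
from h import *
im=cv2.imread("pics/top0.png")
a=cv2.resize(im[140:270,295:450],None,fx=5,fy=4.6,interpolation=cv2.INTER_CUBIC)
cv2.imwrite("pics/bed0.png",cv2.resize(im[145:265,295:450],(775,600),interpolation=cv2.INTER_CUBIC))
p=read_camera("top")
for n,uv,z in [("handleL",(208,200),.058),("handleR",(242,199),.058),("grip",(355,202),.12),("stop top",(430,155),.03),("stop bot",(441,239),.03),("bedUL",(303,162),.015),("bedLL",(310,262),.015),("cabTL",(186,87),.085),("cabTR",(267,86),.085),("cabBL",(183,166),.085),("cabBR",(267,163),.085),("mark",(355,157),.015)]:
    print(n,at_z(p,uv,z).round(3))
```

```text
handleL [0.551 0.309 0.058]
handleR [0.554 0.207 0.058]
grip [ 0.533 -0.126  0.12 ]
stop top [ 0.701 -0.374  0.03 ]
stop bot [ 0.436 -0.393  0.03 ]
bedUL [0.682 0.027 0.015]
bedLL [0.368 0.003 0.015]
cabTL [0.903 0.389 0.085]
cabTR [0.906 0.138 0.085]
cabBL [0.648 0.381 0.085]
cabBR [0.658 0.131 0.085]
mark [ 0.699 -0.139  0.015]
```

View pics/bed0.png

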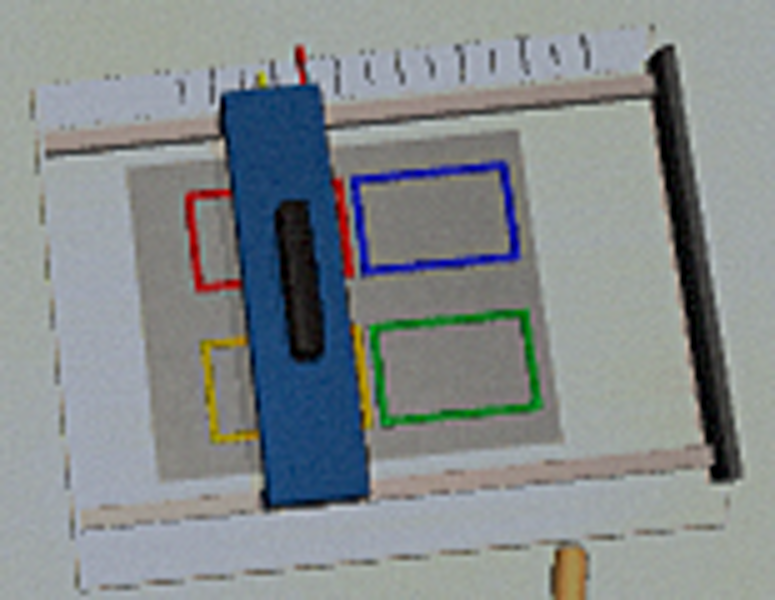

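Carriage stands between the two bay columns: red/amber partly under it, blue and green clear. The pointer at crop (262,78) is about 8 mm left of the mark at crop (302,60). Bed yaw is about +0.074 rad and cabinet yaw about +0.035.

```bash
cat >> h.py <<'E'
BY=0.074; CY=0.035
def pick_q(pos,yaw):
    best=None
    for y in (yaw,yaw+np.pi):
        q=inverse_kinematics(list(pos),down(y))
        if q is not None and (best is None or abs(q[5])<abs(best[0])): best=(q[5],y)
    return down(best[1])
def go(x,y,z,yaw):
    o=pick_q((x,y,z),yaw); move_ptp([x,y,z],o); return o
def st(msg=""):
    s=read_state(); print(msg,round(s["time_s"],1),"p",np.round(s["position"],4),"op",round(s["opening"],3),"F",np.round(s["force"],1),"ff",np.round(s["finger_force"],1)); return s
E
python3 - <<'E'
from h import *
go(.533,-.126,.25,BY+np.pi/2)
st()
p=read_camera("wrist");cv2.imwrite("pics/w1.png",p["img"])
print(proj(p,(.533,-.126,.12)), find("lamp_handle",p))
print(p["camera_from_world"])
E
```

```text
5.3 p [ 0.5332 -0.1254  0.25  ] op 1.002 F [0.  0.1 0.2] ff 0.0
[312.20707334 189.09593409] [(array([278.784,  31.52 , 341.376, 275.   ]), 0.81)]
[[ 7.48262011e-02 -9.97196461e-01 -5.07206963e-04 -1.65623308e-01]
 [-9.57628982e-01 -7.19990306e-02  2.78859952e-01  4.59514250e-01]
 [-2.78114676e-01 -2.03803148e-02 -9.60331646e-01  5.42773246e-01]
 [ 0.00000000e+00  0.00000000e+00  0.00000000e+00  1.00000000e+00]]
```

View pics/w1.png

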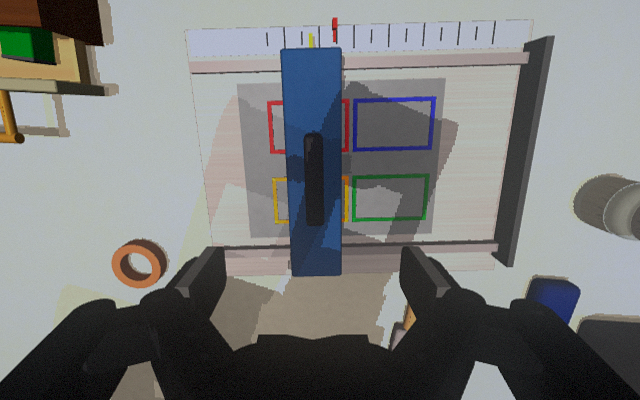

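Wrist view shows the grip centre at (313,180), predicted (312,189). The bed stands square in the picture, so its yaw is right.

Run:
```python
from h import *
pw=read_camera("wrist");pt=read_camera("top")
X,e=tri((pw,(313,179)),(pt,(354.7,201))); print("grip top",X,e)
yd=np.array([-np.sin(BY),np.cos(BY),0])
g=np.array([X[0],X[1],0.096]); 
move_linear(list(g+[0,0,.06])); move_linear(list(g),vel=.08); st("down")
grip(0.0); s=st("gripped")
F0=np.array(s["force"])
p0=np.array(s["position"]); 
d=0
while d<.29:
    d+=.01 if d<.15 else .005
    move_linear(list(p0-yd*d),vel=.1); s=read_state(); f=(np.array(s["force"])-F0)@yd
    if d>.15 or round(d*100)%5==0: print(round(d,3),round(float(f),1))
    if abs(f)>12: break
hold(.2); st("end")
```

```text
grip top [ 0.5390706  -0.12682318  0.10324435] [0.42632559653362706, 0.1493723254748148]
down 7.2 p [ 0.5394 -0.1269  0.0963] op 1.0 F [-0.1  0.2 -0.2] ff 0.0
gripped 7.8 p [ 0.5392 -0.1269  0.0963] op 0.197 F [-0.9  0.2  6.5] ff 58.7
0.05 -2.8
0.1 -2.7
0.15 -2.8
0.155 -2.7
0.16 -2.6
0.165 -2.3
0.17 -3.2
0.175 -2.4
0.18 -2.3
0.185 -2.3
0.19 -2.9
0.195 -3.1
0.2 -2.2
0.205 -2.2
0.21 7.7
0.215 43.2
end 15.0 p [ 0.56   -0.3355  0.0965] op 0.196 F [41.9 47.3 -5.5] ff 63.9
```

Run:
```python
from h import *
s=read_state();p=np.array(s["position"]); move_linear(list(p),vel=.05); st("relax")
grip(0.6); s=st("open"); p=np.array(s["position"])
move_linear([p[0],p[1],.25],vel=.25)
# drawer handle
yaw=CY
hx,hy=.5525,.258
o=go(hx,hy,.25,CY)
grip(.6)
st()
p=read_camera("wrist");cv2.imwrite("pics/w2.png",p["img"]); pt=read_camera("top")
print(proj(p,(hx,hy,.058)),find("drawer_handle",p),find("drawer_handle",pt),find("lamp_handle",pt))
```

```text
relax 15.3 p [ 0.5602 -0.3343  0.0965] op 0.195 F [3.  2.9 1.1] ff 63.5
open 15.7 p [ 0.5599 -0.3358  0.0965] op 0.606 F [-0.1 -0.4 -0.6] ff 0.0
 18.8 p [0.5528 0.2575 0.25  ] op 0.598 F [ 0.6  0.3 -0.9] ff 0.0
[312.59726454 174.82979712] [(array([303.808,  53.72 , 417.6  , 281.8  ]), 0.94)] [(array([203.008, 161.   , 265.728, 204.4  ]), 0.97)] [(array([403.072, 156.08 , 438.72 , 236.68 ]), 0.89)]
```

View pics/w2.png

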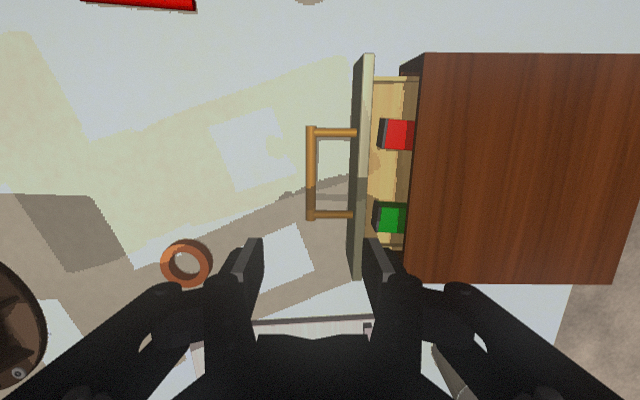

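Wrist view: the handle bar's centre is at (310,173), 2 px from predicted. Only the red bar (397,134) and green bar (390,216) show.

Run:
```python
from h import *
p=read_camera("wrist");pt=read_camera("top")
h=at_z(p,(310,173),.058); print("handle",h, tri((p,(310,173)),(pt,(225,199.5))))
grip(.5)
move_linear([h[0],h[1],.12],vel=.2); move_linear([h[0],h[1],.042],vel=.08); st("down")
grip(0.0); s=st("gripped"); F0=np.array(s["force"]); p0=np.array(s["position"])
xd=np.array([np.cos(CY),np.sin(CY),0]); d=0
while d<.17:
    d+=.01 if d<.13 else .004
    move_linear(list(p0-xd*d),vel=.1); s=read_state(); f=(np.array(s["force"])-F0)
    if d>.12 or round(d*100)%4==0: print(round(d,3),f.round(1))
    if abs(f@xd)>14: break
st("end")
p=np.array(read_state()["position"]); move_linear(list(p),vel=.05); st("relax")
```

```text
handle [0.54918755 0.26050163 0.058     ] (array([0.55079043, 0.25942455, 0.05622108]), [1.5124206578375636, 0.5855519565335063])
down 21.4 p [0.5495 0.2606 0.0425] op 0.499 F [-0.2 -0.1 -0.2] ff 0.0
gripped 21.8 p [0.5496 0.2607 0.0426] op 0.115 F [-1.  -1.5  5.2] ff 58.5
0.04 [-1.   5.6 -6.2]
0.08 [-2.3 11.1 -8.8]
0.12 [ -2.2  12.9 -12.2]
0.13 [ -0.9  14.  -12.4]
0.14 [ -1.9  15.7 -13.5]
0.144 [ -0.7  13.1 -13.9]
0.148 [ 26.9  -2.6 -32.2]
end 25.8 p [0.4061 0.2568 0.0428] op 0.115 F [ 25.9  -4.1 -27. ] ff 59.5
relax 26.0 p [0.4063 0.2567 0.0427] op 0.113 F [ 2.7  1.4 -8. ] ff 61.6
```

Run:
```python
from h import *
grip(.5); s=st("open"); p=s["position"]
move_linear([p[0],p[1],.2],vel=.25)
go(.53,.265,.28,CY+np.pi/2); st()
p=read_camera("wrist");cv2.imwrite("pics/w3.png",p["img"]);pt=read_camera("top")
for c in "blue amber red green".split():
    for nm,q in (("W",p),("T",pt)):
        print(c,nm,[(x[0].round().astype(int).tolist(),round(x[1],2)) for x in find("bar_"+c,q,2)])
```

```text
open 26.4 p [0.406  0.2568 0.043 ] op 0.499 F [-0.4 -0.6  0.4] ff 0.0
 28.7 p [0.5296 0.2649 0.2792] op 0.498 F [-0.4  0.   0.5] ff 0.0
blue W []
blue T []
amber W [([267, 206, 294, 258], 0.61)]
amber T [([235, 165, 248, 191], 0.63), ([465, 252, 487, 287], 0.53)]
red W [([328, 138, 357, 192], 0.97)]
red T [([205, 197, 223, 225], 0.58)]
green W [([247, 137, 276, 191], 0.7), ([0, 98, 67, 155], 0.64)]
green T [([240, 196, 252, 223], 0.65)]
```

View pics/w3.png

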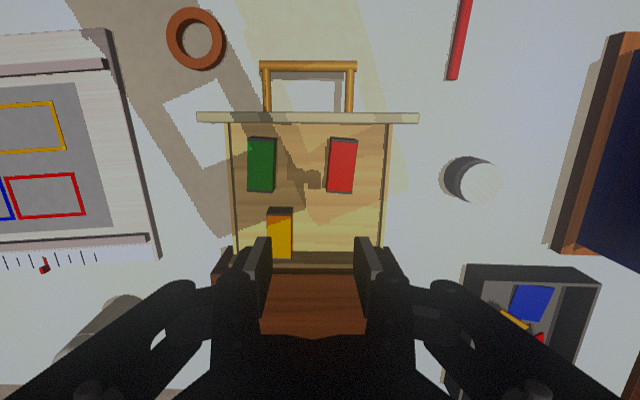

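Wrist view: drawer fully out with three bars, green (262,164), red (342,165) and amber (280,233). There is no blue. The green bar lies about 17 mm from the low side wall.

```bash
cat >> h.py <<'E'
HUE={"red":[(0,6),(172,180)],"green":[(45,80)],"amber":[(17,32)],"blue":[(108,130)]}
def cmask(p,c,box,pad=6,smin=110,vmin=40):
    hsv=cv2.cvtColor(p["img"],cv2.COLOR_BGR2HSV); m=np.zeros(hsv.shape[:2],np.uint8)
    for a,b in HUE[c]: m|=cv2.inRange(hsv,(a,smin,vmin),(b,255,255))
    k=np.zeros_like(m); l,t,r,b=[int(v) for v in box]; k[max(t-pad,0):b+pad,max(l-pad,0):r+pad]=1
    return m*k
def bar_pose(p,c,box,zc=.030,hl=.031):
    m=cmask(p,c,box)
    n,lab,sta,_=cv2.connectedComponentsWithStats(m); m=(lab==1+np.argmax(sta[1:,4])).astype(np.uint8)
    cn=max(cv2.findContours(m,0,2)[0],key=cv2.contourArea)
    g=np.array([at_z(p,u,.045)[:2] for u in cn[:,0]],np.float32)
    (c0,wh,a)=cv2.minAreaRect(g*1000); a=np.radians(a)+(0 if wh[0]>wh[1] else np.pi/2)
    M=cv2.moments(cv2.convexHull(cn)); mc=np.array([M["m10"],M["m01"]])/M["m00"]
    X=np.array(c0)/1000
    for _ in range(6):
        R2=np.array([[np.cos(a),-np.sin(a)],[np.sin(a),np.cos(a)]])
        P=[proj(p,[*(X+R2@[sx*hl,sy*.017]),zc+sz*.015]) for sx in(-1,1) for sy in(-1,1) for sz in(-1,1)]
        M=cv2.moments(cv2.convexHull(np.array(P,np.float32))); pc=np.array([M["m10"],M["m01"]])/M["m00"]
        X=X+at_z(p,mc,.045)[:2]-at_z(p,pc,.045)[:2]
    a=(a+np.pi/2)%np.pi-np.pi/2
    return X,a,np.array(wh),mc
def bay_pose(p,c,box):
    m=cmask(p,c,box,smin=80)
    v,u=np.nonzero(m); g=np.array([at_z(p,q,.015)[:2] for q in zip(u,v)],np.float32)
    c0,wh,a=cv2.minAreaRect(g*1000); a=np.radians(a)+(0 if wh[0]>wh[1] else np.pi/2)
    return np.array(c0)/1000,(a%np.pi),np.array(wh),len(u)
E
python3 - <<'E'
from h import *
p=read_camera("wrist");pt=read_camera("top");print("cam",ray(p,(0,0))[0])
W={"amber":[267,206,294,258],"red":[328,138,357,192],"green":[247,137,276,191]}
T={"amber":[235,165,248,191],"red":[205,197,223,225],"green":[240,196,252,223]}
for c in W:
    a=bar_pose(p,c,W[c]);b=bar_pose(pt,c,T[c])
    print(c,"W",a[0].round(4),round(a[1],3),a[2].round(),"T",b[0].round(4),round(b[1],3),b[2].round(),"tri",tri((p,a[3]),(pt,b[3])))
# hover bed
go(.50,-.12,.30,BY+np.pi/2)
q=read_camera("wrist");cv2.imwrite("pics/w4.png",q["img"]); qt=read_camera("top"); cv2.imwrite("pics/t4.png",qt["img"])
for c in W:
    for nm,r in(("W",q),("T",qt)):
        for x in find("bay_"+c,r,1):
            print(c,nm,x[0].round().tolist(),round(x[1],2),[np.round(v,4) for v in bay_pose(r,c,x[0])])
E
```

```text
cam [0.45917321 0.26162909 0.42308342]
amber W [0.6215 0.2236] 0.022 [94. 52.] T [0.6207 0.2184] 0.033 [106.  74.] tri (array([0.62459802, 0.2214727 , 0.02029409]), [0.9136238180359608, 0.43105609690538693])
red W [0.5253 0.3014] -0.05 [35. 64.] T [0.5257 0.302 ] -0.053 [41. 67.] tri (array([0.52556852, 0.30201904, 0.03088092]), [0.14448174435597938, 0.06283990009387397])
green W [0.5281 0.1944] -0.027 [34. 63.] T [0.5292 0.1991] -0.036 [33. 65.] tri (array([0.52615087, 0.19627894, 0.04532686]), [0.42846506752237545, 0.1817346781844395])
amber W [280.0, 144.0, 352.0, 194.0] 0.9 [array([ 0.4913, -0.1265]), np.float64(1.6688), array([ 64.2195, 100.4561]), np.int64(422)]
amber T [262.0, 246.0, 286.0, 271.0] 0.74 [array([0.3657, 0.1084]), np.float64(0.5077), array([86.299 , 65.8021]), np.int64(190)]
red W [278.0, 71.0, 353.0, 126.0] 0.9 [array([ 0.5859, -0.1172]), np.float64(1.6721), array([ 64.8846, 100.7194]), np.int64(941)]
green W [351.0, 143.0, 425.0, 190.0] 0.88 [array([ 0.5017, -0.2317]), np.float64(1.6764), array([ 64.2413, 100.5028]), np.int64(717)]
green T [370.0, 208.0, 405.0, 231.0] 0.63 [array([ 0.5027, -0.2303]), np.float64(1.673), array([ 65.5156, 101.346 ]), np.int64(194)]
```

View pics/w4.png

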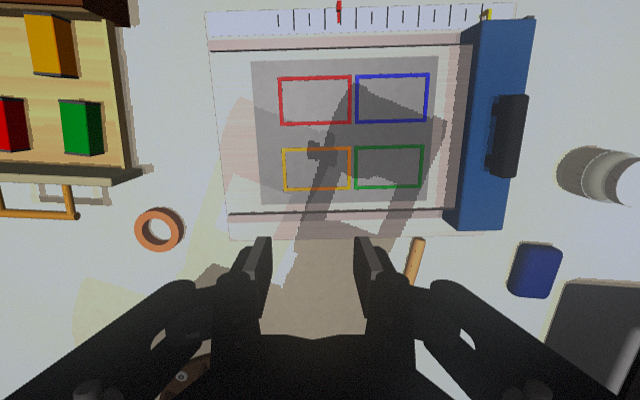

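The outlines measure 64 x 100 mm at bed height, with centres red (0.586,-0.117), amber (0.491,-0.127) and green (0.502,-0.232), and yaw about 0.10. Picking the green bar now.

```bash
sed -i 's/^BY=0.074/BY=0.10/' h.py
cat >> h.py <<'E'
BAY={"red":(.5859,-.1172),"amber":(.4913,-.1265),"green":(.502,-.231)}
def look_bar(c,guess,z=.25,yaw0=CY,smin=110):
    go(guess[0],guess[1],z,yaw0+np.pi/2); p=read_camera("wrist")
    u=proj(p,(guess[0],guess[1],.03)); r=40
    X,a,wh,mc=bar_pose(p,c,[u[0]-r,u[1]-r-5,u[0]+r,u[1]+r+5])
    print(c,"pose",X.round(4),round(float(a),3),"size",wh.round()); return X,a,p
def pick(X,a,op=.52,zg=.022):
    q=pick_q((X[0],X[1],.12),a+np.pi/2); grip(op)
    move_linear([X[0],X[1],.10],q,vel=.25); move_linear([X[0],X[1],zg],vel=.08); st("at")
    grip(0.0); s=st("grip")
    if s["opening"]<.3: print("MISSED")
    move_linear([X[0],X[1],.13],vel=.12); st("lift")
def place(B,zp=.0235,op=.62):
    q=pick_q((B[0],B[1],.13),BY)
    move_linear([B[0],B[1],.13],q,vel=.2); s=st("over")
    if s["opening"]<.3: print("LOST"); return False
    move_linear([B[0],B[1],.04],vel=.12); move_linear([B[0],B[1],zp],vel=.03); st("low")
    grip(op); st("open"); move_linear([B[0],B[1],.13],vel=.15); return True
E
python3 - <<'E'
from h import *
X,a,p=look_bar("green",(.528,.197)); cv2.imwrite("pics/g.png",p["img"])
if np.hypot(X[0]-.528,X[1]-.197)<.012 and abs(a)<.2:
    pick(X+[0,.002],a)
E
```

```text
green pose [0.528  0.1958] -0.039 size [33. 63.]
at 36.2 p [0.5284 0.1979 0.0224] op 0.522 F [-0.3 -0.8 -0.2] ff 0.0
grip 36.5 p [0.5286 0.1979 0.0228] op 0.382 F [-0.6 -1.1  5.1] ff 60.0
lift 37.5 p [0.5276 0.1976 0.1294] op 0.383 F [ 0.1 -0.  -2.5] ff 59.6
```

```bash
python3 - <<'E'
from h import *
place(BAY["green"])
X,a,p=look_bar("red",(.5255,.3017),z=.25,yaw0=-.05)
cv2.imwrite("pics/r.png",p["img"]); pt=read_camera("top"); cv2.imwrite("pics/t5.png",pt["img"])
for x in find("bar_green",pt,2): print(x, [np.round(v,3) for v in bar_pose(pt,"green",x[0])[:3]])
E
python3 -c "
import cv2,numpy as np
a=cv2.imread('pics/t5.png')[140:265,180:450]; cv2.imwrite('pics/t5c.png',cv2.resize(a,(800,370),interpolation=cv2.INTER_CUBIC))"
```

```text
over 39.8 p [ 0.502  -0.2303  0.13  ] op 0.384 F [ 0.   0.6 -1.7] ff 59.6
low 41.4 p [ 0.5019 -0.231   0.0234] op 0.381 F [ 0.2  0.8 -1.6] ff 59.6
open 41.8 p [ 0.5021 -0.231   0.0236] op 0.617 F [-0.1  1.5  0.6] ff 0.0
red pose [0.5255 0.3012] -0.052 size [33. 63.]Traceback (most recent call last):
  File "<stdin>", line 5, in <module>
  File "h.py", line 44, in bar_pose
    n,lab,sta,_=cv2.connectedComponentsWithStats(m); m=(lab==1+np.argmax(sta[1:,4])).astype(np.uint8)
                                                               ~~~~~~~~~^^^^^^^^^^^
    return _wrapfunc(a, 'argmax', axis=axis, out=out, **kwds)
    return bound(*args, **kwds)
ValueError: attempt to get argmax of an empty sequence
```

View pics/t5c.png

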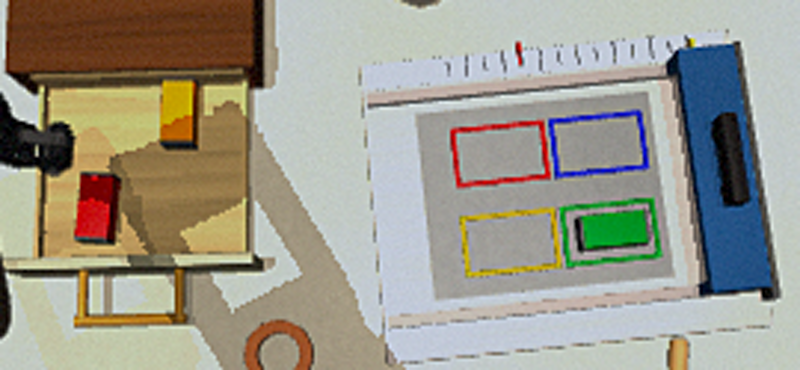

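Green lies squarely in its outline at crop (612,230). Only red and amber remain in the drawer.

```bash
sed -i 's/def cmask(p,c,box,pad=6,smin=110,vmin=40):/&\n    if c=="amber" and smin==110: smin=190/' h.py
python3 - <<'E'
from h import *
X,a,p=look_bar("red",(.5255,.3015),z=.25,yaw0=-.05)
assert np.hypot(X[0]-.5255,X[1]-.3015)<.015
pick(X,a)
ok=place(BAY["red"])
if ok:
    X,a,p=look_bar("amber",(.622,.221)); cv2.imwrite("pics/am.png",p["img"])
E
```

```text
red pose [0.5256 0.3012] -0.051 size [33. 65.]
at 47.2 p [0.5259 0.3014 0.0224] op 0.52 F [ 0.2 -1.   0.2] ff 0.0
grip 47.4 p [0.5261 0.3014 0.0228] op 0.382 F [ 0.  -0.7  6.9] ff 60.3
lift 48.5 p [0.5251 0.3009 0.1293] op 0.385 F [-0.2  0.  -1.2] ff 59.6
over 50.8 p [ 0.5858 -0.1165  0.13  ] op 0.386 F [ 0.6  0.1 -1.7] ff 59.6
low 52.4 p [ 0.5858 -0.1172  0.0233] op 0.384 F [ 0.5 -0.5 -1.6] ff 59.6
open 52.7 p [ 0.586  -0.1172  0.0236] op 0.618 F [-0.4 -0.2 -0.4] ff 0.0
amber pose [0.6109 0.2205] -1.55 size [32. 32.]
```

View pics/am.png

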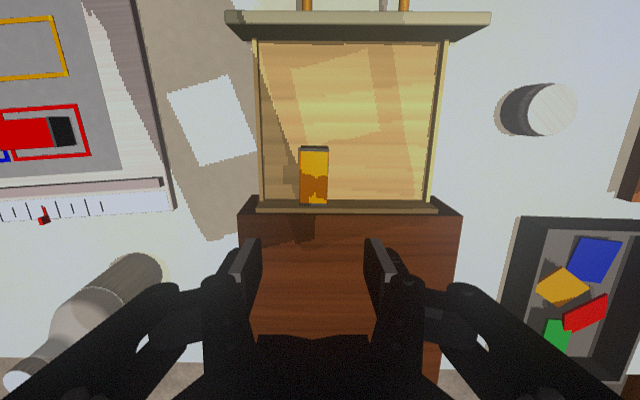

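Red is in its outline at (40,132). The amber bar spans rows 147-205 at column 313, against the drawer's back wall; the mask had split at a shadow, so I'll take its edges from the picture.

Run:
```python
from h import *
p=read_camera("wrist")
for u in [(314,147),(313,204),(299,178),(328,178),(314,150),(345,25)]: print(u,at_z(p,u,.045).round(4))
hsv=cv2.cvtColor(p["img"],cv2.COLOR_BGR2HSV)
for r in range(142,216,4): print(r,p["img"][r,308].tolist(),hsv[r,308].tolist(),end="; ")
```

```text
(314, 147) [0.5893 0.2197 0.045 ]
(313, 204) [0.659  0.2209 0.045 ]
(299, 178) [0.6268 0.203  0.045 ]
(328, 178) [0.6257 0.2378 0.045 ]
(314, 150) [0.5928 0.2199 0.045 ]
(345, 25) [0.4614 0.2479 0.045 ]
142 [107, 165, 192] [20, 113, 192]; 146 [38, 50, 57] [19, 85, 57]; 150 [84, 83, 87] [173, 12, 87]; 154 [24, 147, 191] [22, 223, 191]; 158 [8, 145, 189] [23, 244, 189]; 162 [19, 148, 192] [22, 230, 192]; 166 [1, 144, 191] [23, 254, 191]; 170 [20, 146, 192] [22, 228, 192]; 174 [14, 111, 165] [19, 233, 165]; 178 [17, 85, 148] [16, 226, 148]; 182 [22, 85, 148] [15, 217, 148]; 186 [5, 82, 144] [17, 246, 144]; 190 [13, 80, 145] [15, 232, 145]; 194 [8, 81, 147] [16, 241, 147]; 198 [13, 87, 150] [16, 233, 150]; 202 [15, 84, 138] [17, 227, 138]; 206 [38, 60, 74] [18, 124, 74]; 210 [60, 96, 120] [18, 128, 120]; 214 [16, 32, 48] [15, 170, 48];
```

Run:
```python
from h import *
pick(np.array([.625,.2205]),.025,zg=.024)
place(BAY["amber"],zp=.0255)
s=read_state()["position"]
go(.50,-.12,.30,BY+np.pi/2)
q=read_camera("wrist");cv2.imwrite("pics/w6.png",q["img"])
```

```text
at 57.1 p [0.6254 0.2206 0.0245] op 0.521 F [ 0.2 -0.2 -0.4] ff 0.0
grip 57.4 p [0.6256 0.2206 0.0249] op 0.382 F [-0.7 -0.2  6.4] ff 60.2
lift 58.4 p [0.6245 0.2203 0.1292] op 0.387 F [ 1.   0.6 -1. ] ff 63.6
over 60.4 p [ 0.4915 -0.126   0.13  ] op 0.385 F [ 0.4 -0.8 -1.7] ff 63.6
low 61.9 p [ 0.4915 -0.1259  0.026 ] op 0.386 F [-0.9 12.2 21.7] ff 68.8
open 62.3 p [ 0.4912 -0.1265  0.0253] op 0.618 F [ 0.1 -1.1  0.7] ff 0.0
```

View pics/w6.png

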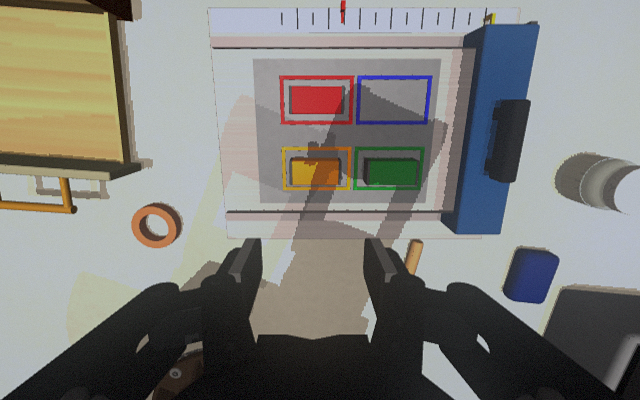

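All three bars lie in their outlines: red (317,100), amber (316,172), green (391,171). Checking the offsets, then shutting the drawer.

```bash
cat >> h.py <<'E'
def check():
    go(.50,-.12,.30,BY+np.pi/2); q=read_camera("wrist"); c,s=np.cos(BY),np.sin(BY)
    for n,B in BAY.items():
        u=proj(q,(*B,.03)); bx=[u[0]-32,u[1]-17,u[0]+32,u[1]+17]
        hsv=cv2.cvtColor(q["img"],cv2.COLOR_BGR2HSV)
        m=np.zeros(hsv.shape[:2],np.uint8)
        for a,b in {**HUE,"amber":[(12,32)]}[n]: m|=cv2.inRange(hsv,(a,150,40),(b,255,255))
        m=cv2.morphologyEx(m,cv2.MORPH_OPEN,np.ones((7,7))) # drops the outline
        v=[x for x in cv2.findContours(m,0,2)[0] if cv2.contourArea(x)>300]
        cs=[cv2.minAreaRect(x) for x in v]
        if not cs: print(n,"not seen"); continue
        r=min(cs,key=lambda r:np.hypot(*(np.array(r[0])-u)))
        d=at_z(q,r[0],.040)[:2]-B
        print(n,"dx %.1f dy %.1f mm"%(1000*(c*d[0]+s*d[1]),1000*(-s*d[0]+c*d[1])),np.round(r[1]),round(r[2],1))
    return q
E
python3 - <<'E'
from h import *
check()
# shut drawer: push handle bar with closed fingers, tool over handle bar gripped
hx,hy=.406,.2568
grip(.5); go(hx,hy,.2,CY); move_linear([hx,hy,.042],vel=.12); st("down")
grip(0.0); s=st("grip"); p0=np.array(s["position"]);F0=np.array(s["force"])
xd=np.array([np.cos(CY-.01),np.sin(CY-.01),0]); d=0
while d<.2:
    d+=.01 if d<.17 else .004
    move_linear(list(p0+xd*d),vel=.1); f=np.array(read_state()["force"])-F0
    if d>.17 or round(d*100)%4==0: print(round(d,3),f.round(1))
    if abs(f@xd)>15: break
p=np.array(read_state()["position"]); move_linear(list(p),vel=.05); st("relax")
E
```

```text
red dx -0.3 dy 0.4 mm [26. 48.] 90.0
amber dx 0.5 dy 1.3 mm [25. 46.] 90.0
green not seen
down 68.1 p [0.4063 0.257  0.0425] op 0.498 F [ 1.3 -0.5 -0.1] ff 0.0
grip 68.5 p [0.4064 0.257  0.0426] op 0.114 F [ 0.2 -0.8  8.8] ff 58.5
0.04 [ 2.2  0.4 -7.3]
0.08 [ 1.3  4.9 -4.5]
0.12 [ 2.1  7.1 -3.3]
0.16 [ 1.6  7.2 -3.4]
0.174 [ 1.3  7.5 -3.6]
0.178 [ 2.   9.  -4.7]
0.182 [ 0.5  7.3 -3.8]
0.186 [ 1.4  8.2 -2.8]
0.19 [ 2.   7.4 -2.7]
0.194 [-17.8  10.9  12.5]
relax 74.5 p [0.5947 0.2622 0.0426] op 0.117 F [-2.6  4.8  9.3] ff 61.8
```

Drawer is shut. Next, measuring pointer and mark.

Run:
```python
from h import *
grip(.5); s=st("open"); p=s["position"]; move_linear([p[0],p[1],.2],vel=.25)
go(.55,-.22,.28,BY+np.pi/2); st()
q=read_camera("wrist"); cv2.imwrite("pics/w7.png",q["img"])
cv2.imwrite("pics/w7c.png",cv2.resize(q["img"][0:190,170:490],(800,475),interpolation=cv2.INTER_CUBIC))
```

```text
open 75.0 p [0.596  0.2619 0.0423] op 0.497 F [ 0.8  0.1 -1.2] ff 0.0
 77.5 p [ 0.5503 -0.2191  0.2797] op 0.498 F [-0.3  0.2  0.5] ff 0.0
```

View pics/w7c.png

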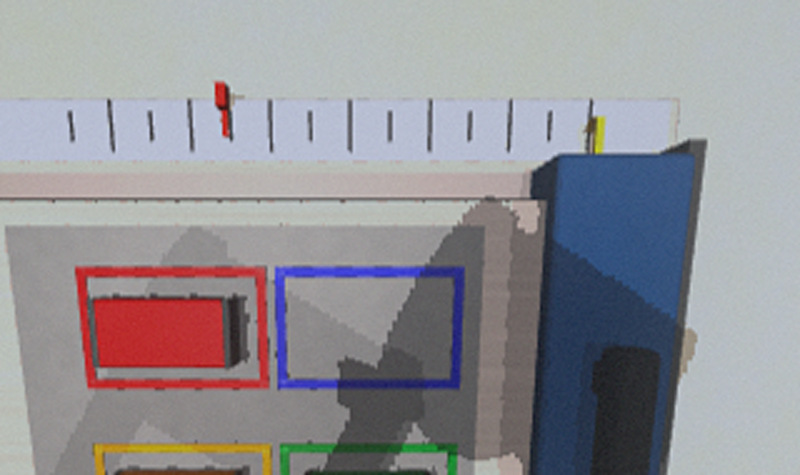

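Crop shows the mark's foot at (227,125) → full (260.7,50). The pointer tip is at (599,120) → full (409.6,48), still at the parked end.

Run:
```python
from h import *
q=read_camera("wrist"); yd=np.array([-np.sin(BY),np.cos(BY),0])
for z in (.015,.02,.03):
    m=at_z(q,(260.7,50),z);P=at_z(q,(409.6,48),z); print(z,m.round(4),P.round(4),"d",(m-P)@yd, "ticks",(at_z(q,(170+111/2.5,50),z)-at_z(q,(170+590/2.5,50),z))@yd)
g=np.array([.5600,-.3355,0]); print("pointer-grip",(P-g)@yd,"mark-grip",(m-g)@yd)
```

```text
0.015 [ 0.6885 -0.1403  0.015 ] [ 0.7097 -0.3261  0.015 ] d 0.18696651573410558 ticks 0.24088559521956487
0.02 [ 0.6877 -0.1412  0.02  ] [ 0.7086 -0.3247  0.02  ] d 0.18467398267593307 ticks 0.23793192093136356
0.03 [ 0.686  -0.1429  0.03  ] [ 0.7064 -0.3219  0.03  ] d 0.180088916559588 ticks 0.23202457235496088
pointer-grip -0.0010717484232931002 mark-grip 0.1790171681362949
```

Run:
```python
from h import *
yd=np.array([-np.sin(BY),np.cos(BY),0])
grip(.6); go(.56,-.3355,.2,BY+np.pi/2); move_linear([.56,-.3355,.0965],vel=.1); grip(0.0); s=st("grip")
p0=np.array(s["position"]); move_linear(list(p0+yd*.184),vel=.08); st("moved")
s=read_state(); grip(.6); st("open"); p=s["position"]; move_linear([p[0],p[1],.2],vel=.2)
# look from straight above the mark line: camera column centred on it
go(.56,-.15,.28,BY+np.pi/2); q=read_camera("wrist"); 
print(proj(q,(.6877,-.1412,.02)))
cv2.imwrite("pics/w8c.png",cv2.resize(q["img"][0:200,220:440],(660,600),interpolation=cv2.INTER_CUBIC))
```

```text
grip 80.1 p [ 0.5601 -0.3351  0.0972] op 0.195 F [-1.8  5.1  8.6] ff 59.7
moved 82.5 p [ 0.5414 -0.1515  0.0972] op 0.199 F [-3.3 -1.   6.5] ff 59.5
open 83.0 p [ 0.5418 -0.152   0.0971] op 0.601 F [ 0.5  0.3 -0.3] ff 0.0
[315.05610969  64.48694687]
```

View pics/w8c.png

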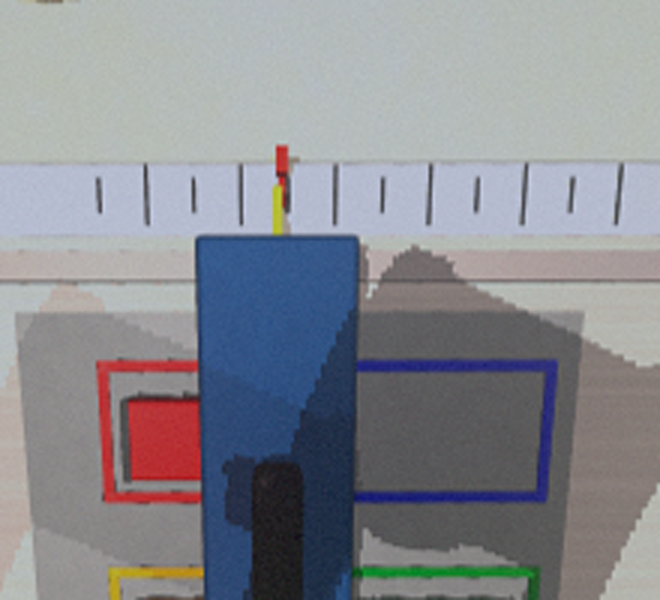

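Pointer tip (crop 277) stands about 2 mm from the red mark's centre (crop 282), inside the 7 mm tolerance. One last look at the bars before handing in.

Run:
```python
from h import *
go(.47,-.24,.30,BY+np.pi/2); q=read_camera("wrist"); t=read_camera("top")
a=cv2.resize(q["img"][0:230,150:470],(640,460)); b=cv2.resize(t["img"][85:265,170:450],(640,411))[:,:]
cv2.imwrite("pics/fin.png",np.hstack([cv2.resize(a,(400,288)),cv2.resize(b,(400,288))])); cv2.imwrite("pics/fin.png",cv2.resize(cv2.imread("pics/fin.png"),(800,288)))
st()
```

```text
84.8 p [ 0.47   -0.2395  0.2991] op 0.6 F [ 0.6 -0.1  1.1] ff 0.0
```

View pics/fin.png

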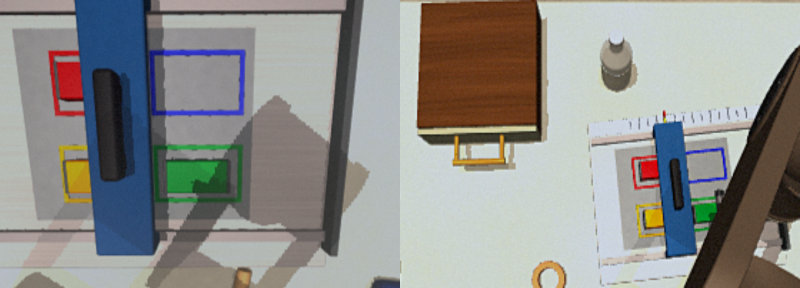

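Red, amber and green all lie in their outlines: left pane green (197,177), with red (68,82) and amber (77,178) partly under the carriage. The drawer is shut and the bystanders in view are in place, so I'm handing in.

Run:
```python
from h import *
print(sign_off())
```

```text
the job is handed in; nothing more can be done
None
```

I handed the job in (no verdict was returned): the red, amber and green bars (no blue one was there) lie in their outlines, the drawer is shut, and the pointer is about 2 mm from the red mark, all going by the last pictures.

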